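# Lean the arched serving board against the bar upstand

## Task

Take the serving board with the rounded, arched top out of the wire rack and lean it against the white tiled upstand at the back of the slate foot, so that it can dry there. Its straight bottom edge stands on the slate, its face is square to the tiles and centred along the upstand, and it rests back at a stable angle of about 20 degrees from upright. Leave the other two boards in the rack, and let go.

Things in the scene. Friction and masses are not known exactly. Their poses are not given: they have to be found in the camera images.
- arch_board: Light wood board to lean: 14 mm thick, 120 wide, 180 tall, half-circle top, 0.14-0.28 kg. Origin: centre of bottom edge; x through thickness, y along width, z up to the arch. Starts upright in any one of three slots of a fixed rack, 70 mm apart along x, bottom 12 mm above table, 2 mm play a side between wire hoops 63 mm high, 100 long. Neighbours' tops are at 162 mm. Lifts straight up.
- upstand: Fixed tiled wall 340 mm long, 15 thick, top 108 above table (the board leans on its top front edge). Origin: table height, under mid-length of the tiled face. x points into the wall, y along it, z up. Slate foot from x=-120 to 0, top at z=8. Board foot centre at x=-43 leans about 20 deg. On the slate at y=-135 a fixed amber bottle (60 wide, 200 tall), at y=+135 a loose stopper (38 wide, 52 tall).
- square_board: Bystander in another rack slot, to be left there: square-cornered, same wood, 14 mm thick, 120 wide, 150 tall. Origin at the centre of its bottom edge; x through thickness, y along width, z up.
- narrow_board: Bystander in the third rack slot, to be left there: square-cornered, same wood, 14 mm thick, 80 wide, 150 tall. Origin at the centre of its bottom edge; x through thickness, y along width, z up.
Mind the look-alikes: they are no part of the job. Leave any blue or pink look-alike of the arch_board alone.

How it is judged (in metres and radians):
At the end, for the whole second after the job is handed in: The arched board stands on its bottom edge on the slate, leaning at rest on the upstand: 9-31 deg from upright, width within 12 deg of the wall's line, bottom middle 15-85 mm from the tiles and within 30 mm of the wall's middle. The other boards never moved over 30 mm or tipped (angle between arch_board's own z axis and vertical between 0.157 and 0.541 rad and angle between the y axis of arch_board and the y axis of upstand, either way round below 0.21 rad and x of arch_board in the frame of upstand between -0.085 and -0.015 m and y of arch_board in the frame of upstand between -0.03 and 0.03 m and z of arch_board in the frame of upstand below 0.02 m and contact force between arch_board and upstand above 0.3 N and linear speed of arch_board below 0.02 m/s and angular speed of arch_board below 0.1 rad/s); the robot touches nothing.
It fails at once if the square-cornered board was pulled out of its place or tipped over (distance of square_board from where it was at the start of the episode above 0.03 m or angle between square_board's own z axis and vertical above 0.35 rad).
It fails at once if the narrow board was pulled out of its place or tipped over (distance of narrow_board from where it was at the start of the episode above 0.03 m or angle between narrow_board's own z axis and vertical above 0.35 rad).
It also fails if it takes over 40 s, if anything falls off the work surface, if the arm or the gripper's body presses on something with over 40 N, if the wrist force passes 120 N, or if a joint passes its speed limit or range.

## Robot

A 6-joint arm with a two-finger parallel gripper is mounted at the origin on the work surface. World frame = base frame: x ahead of the robot, y to its left, z up, the work surface at z = 0. Lengths are in mm, angles in rad, forces in N, time in s.
With the tool pointing down it reaches from about 350 to 975 mm from the base axis. Payload 7.1 kg.
Tool frame: the origin (TCP) lies midway between the tips of the shut fingers; the grasp point (between the pads) lies 19 mm behind it (ctrl.tcp_to_grasp is the distance from the TCP to the grasp point, in mm); z points along the fingers, y is the line along which they close (so a half turn about z gives the same grasp; the last joint's range is limited). The gripper opens to 88 mm and grips with 3 to 60 N. Pads are 20 mm wide; open, the fingers measure 115 mm over their backs; the gripper's body (75 mm by 178 mm) begins 61 mm behind the grasp point.
Start: joints at [-1.187, 0.423, 1.63, -0, 1.089, -0.019], TCP at [245.013, -574.955, 222.675] pointing down, gripper open.
Joint ranges: [-3, 3], [-0.9, 2.11], [0.09, 2.58], [-1.31, 4.45], [0.11, 2.69], [-2.54, 2.54]. Speed limits (rad/s): [2.39, 2.39, 3.01, 3.14, 3.14, 3.14].

## Interface

Orientations are given as a rotation vector (axis times angle).
In Python, from workcell import get_obs, cams, ticket, boxes_of, ctrl gives the robot as it stands.
- The arm moves only by the shell command python3 -m creep 'ROWS' [OPENING]. ROWS is JSON, one flat list of numbers, 4 for each row, row after row: the shift along the world's x, y, z in m, then the turn about the world's z in rad. In form: [tx, ty, tz, spin, tx, ty, tz, spin, ...]. A call has 1 to 10 rows; each row is the pose to reach, as a shift and turn from the pose commanded when the call began; what a row does not reach only later rows make up. A row lasts 1/12 s, in which the tool goes at most 41.7 mm and 7.16 degrees, less where a joint would pass 70% of its speed; a pose out of reach is approached as far as the arm can. A call with a gripper value outside its range is refused whole. OPENING is the opening, from 0 (shut) to 1 (fully open), set as the call begins (- or left out, the last holds). The fingers move at their own pace and stop on an object; the grip force is fixed at half the most. Time passes only in rows, so rows that repeat a pose let the fingers close. It gives the time, the measured TCP pose, the force, the opening and the grip force at its end, in the units of the state.
- get_obs(): the state, without advancing time (a new reading comes with each control period).
- cams.get_image(name): name is "scene" or "top" or "wrist"; returns (picture, depth): 384x512x3 uint8, red, green, blue; 384x512 float32, mm along the optical axis (not along the pixel's ray), 0 where there is no reading.
- cams.get_calibration(name): a dict with "mtx" (3x3 intrinsics, pixels), "R" (3x3) and "t" (3): a world point X has camera coordinates R X + t; the wrist camera has in their place "mount" (4x4, takes a point from camera to tool coordinates, whose origin is the TCP and whose axes are the flange's). Camera axes: x right, y down, z forward; pixel columns grow to the right and rows downward; lengths in mm; the calibration is good to about 2 mm. A picture is of the moment at which its call begins: read the wrist's pose just before it. get_calibration takes no time and is no camera call.
- ticket.close_job(): hands the job in; it is judged then, once.
Trained networks look in the newest picture that a camera, given by its name, has taken for a name from the list of things; names that differ only in an ending like _2 or _b are one class to them, and where a whole thing is asked for, a point or a joint stands for the part that bears it (a point fixed in the world has none). Each returns a list of dicts, best first, with "score" (0 to 1); they miss things now and then, are a little off and sometimes report something else, mostly with a low value. They report only what shows in the picture. A call takes as long as a camera call. They do not tell look-alikes from the thing itself.
- boxes_of(camera, target): "centre" ([column, row] in pixels, amid what is visible of it).
The state is a dict: "t": time; "qpos": joint angles; "qvel": joint speeds; "joint_torque": joint torques, N m; "ee_pos": TCP position; "orientation": TCP orientation; "ft_force": force on the tool from outside, world axes, zero at the start; "moment": the same for the moment, N m; "width": finger opening in mm; "grasp_force": force on a finger pad.
Only numpy, scipy, OpenCV 4.12 (cv2) and the standard library are available. Lean on these libraries where they do the work, as an engineer would, in place of code of your own. Each camera call takes 0.05 s, during which the arm holds its last target. There are 200 camera calls.

## Working session

There is one attempt and no reset: what is moved stays moved. The work goes in short steps, Python scripts to look and compute and a shell command to move; the robot and the scene stay as the last step left them, time stands still between calls to the robot, and variables do not carry over. Pictures are saved under pics/ and viewed, at most 10 in all, crops included, and the job is handed in when it is done.

```bash
mkdir -p pics; ls; cat > h.py <<'E'
import numpy as np, cv2
from workcell import get_obs, cams, ticket, boxes_of, ctrl
def cloud(name):
    im,d=cams.get_image(name); c=cams.get_calibration(name); K=np.array(c["mtx"])
    v,u=np.mgrid[:384,:512]
    P=np.stack([(u-K[0,2])/K[0,0]*d,(v-K[1,2])/K[1,1]*d,d],-1)
    W=(P-np.array(c["t"]).ravel())@np.array(c["R"])
    W[d==0]=np.nan
    return im,d,W
E
python3 - <<'E'
from h import *
for n in("scene","top"):
    im,d,W=cloud(n); cv2.imwrite(f"pics/{n}.png",im[:,:,::-1]); np.save(f"{n}.npy",W)
    for t in("arch_board","square_board","narrow_board","upstand"):
        for b in boxes_of(n,t)[:4]:
            c,r=map(int,b["centre"]); print(n,t,b["score"],c,r,W[r,c].round())
o=get_obs();print(o["ee_pos"],o["orientation"],o["t"])
E
```

```text
pics
scene arch_board 0.93 316 173 [608. 110. 122.]
scene arch_board 0.9 370 163 [600. 278.  88.]
scene arch_board 0.89 341 126 [484. 247. 136.]
scene arch_board 0.81 232 156 [441. -57.  92.]
scene square_board 0.56 295 153 [539.  83. 140.]
scene upstand 0.97 161 241 [ 581. -300.    6.]
top arch_board 0.81 113 231 [438. 276. 135.]
top arch_board 0.79 190 164 [593. 119. 113.]
top arch_board 0.63 265 234 [426. -50. 180.]
top arch_board 0.62 120 168 [586. 282. 109.]
top square_board 0.59 191 189 [524. 107. 159.]
top upstand 0.6 353 181 [ 575. -283.    8.]
[ 245.00085251 -574.94656676  222.64074665] [-3.07802865e+00 -6.28468380e-01  3.29717548e-05] 0.5
```

```bash
python3 - <<'E'
import cv2,numpy as np
a=cv2.imread("pics/scene.png");b=cv2.imread("pics/top.png")
cv2.imwrite("pics/s2.png",cv2.resize(a[60:330,60:460],(800,540),interpolation=cv2.INTER_CUBIC))
cv2.imwrite("pics/t2.png",cv2.resize(b[90:330,60:460],(800,480),interpolation=cv2.INTER_CUBIC))
E
```

```text
(no output)
```

View pics/s2.png

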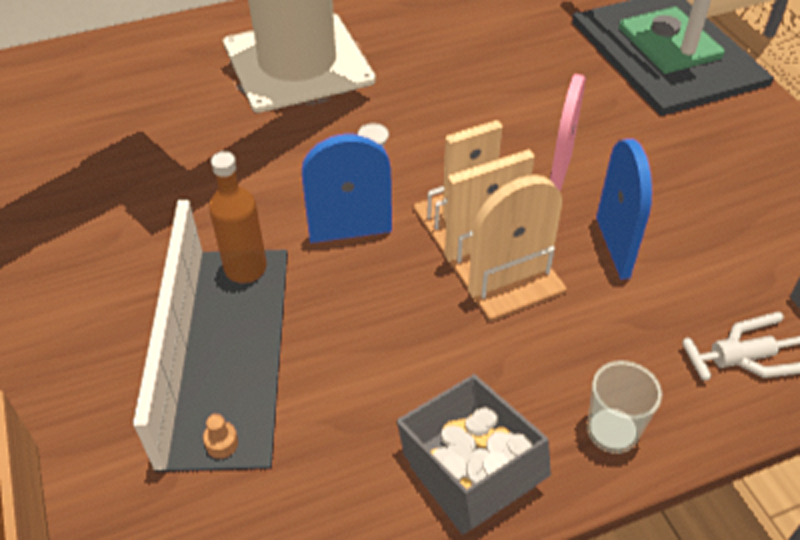

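View pics/t2.png

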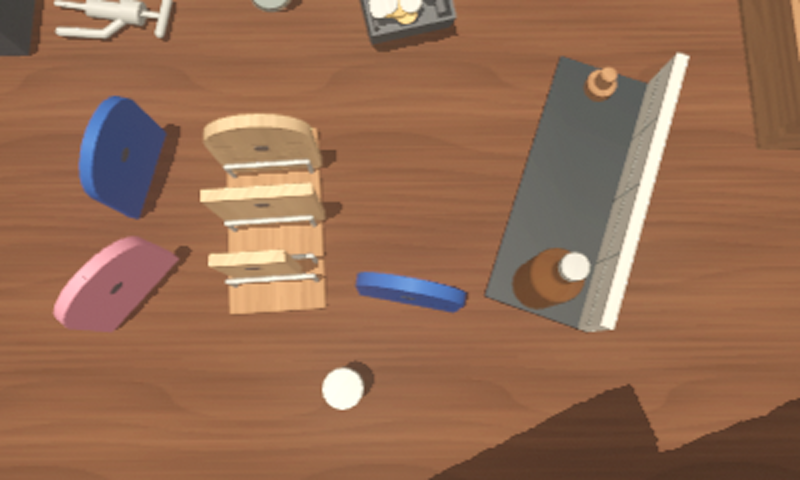

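The only wooden arched board is at scene (316,173) / top (190,164), in the rack's outermost slot. The blue ones at scene (232,156) and (370,163) and the pink one at (341,126) are look-alikes. The square-topped boards behind it at (305,155) and (297,140) are bystanders. Next I measure the board and the upstand, and make a confirming crop.

```bash
cat > m.py <<'E'
from h import *
S=np.load("scene.npy");T=np.load("top.npy")
si=cv2.imread("pics/scene.png");ti=cv2.imread("pics/top.png")
A=np.concatenate([S.reshape(-1,3),T.reshape(-1,3)]);C=np.concatenate([si.reshape(-1,3),ti.reshape(-1,3)]).astype(int)
isS=np.arange(len(A))<384*512
ok=~np.isnan(A[:,0]);A,C,isS=A[ok],C[ok],isS[ok]
# arch board: above hoops
for nm,sel in(("scene",isS),("top",~isS)):
    m=sel&(A[:,0]>560)&(A[:,0]<650)&(A[:,1]>20)&(A[:,1]<210)&(A[:,2]>80)&(A[:,2]<215)
    m&=(C[:,2]-C[:,0]>20)
    P=A[m]; print(nm,len(P),"zmax",np.percentile(P[:,2],[98,100]).round(),"y",np.percentile(P[:,1],[1,50,99]).round(1),"x",np.percentile(P[:,0],[1,50,99]).round(1))
    F=P[(P[:,2]>80)&(P[:,2]<165)]
    c=np.median(F,0)
    for _ in range(5):
        U,s,V=np.linalg.svd(F-F.mean(0),full_matrices=False);n=V[2];r=abs((F-F.mean(0))@n);F=F[r<4]
    n=n*np.sign(n[0]);print(" face",F.mean(0).round(1),n.round(3),len(F)); w=np.array([-n[1],n[0],0]);w/=np.linalg.norm(w)
    q=P@w;print(" width span",np.percentile(q,[.5,99.5]).round(1),"w",w.round(3))
# wall top: z~108
for nm,sel in(("scene",isS),("top",~isS)):
    m=sel&(A[:,2]>100)&(A[:,2]<115)&(A[:,1]<-220)&(A[:,1]>-480)&(A[:,0]>350)&(A[:,0]<780)&(C.min(1)>140)
    P=A[m][:,:2].astype(np.float32); (cx,cy),(a,b),th=cv2.minAreaRect(P); print(nm,"walltop",len(P),cx,cy,a,b,th,"z",A[m][:,2].mean())
    m=sel&(A[:,2]>25)&(A[:,2]<98)&(A[:,1]<-220)&(A[:,1]>-480)&(A[:,0]>350)&(A[:,0]<780)&(C.min(1)>120)
    F=A[m]
    if len(F)>50:
        for _ in range(8):
            U,s,V=np.linalg.svd(F-F.mean(0),full_matrices=False);n=V[2];r=abs((F-F.mean(0))@n);F=F[r<max(3,2*r.std())]
        n=n*-np.sign(n[1]);t=np.array([-n[1],n[0]]);print(" tiles",F.mean(0).round(1),n.round(3),"span",np.percentile(F[:,:2]@t,[1,99]).round(1),t.round(3),len(F))
o=get_obs();print(cv2.Rodrigues(np.array(o["orientation"]))[0].round(3),ctrl.tcp_to_grasp)
E
python3 m.py
python3 -c "
import cv2
a=cv2.imread('pics/scene.png');cv2.imwrite('pics/c.png',cv2.resize(a[105:225,260:380],(600,600),interpolation=cv2.INTER_CUBIC))"
```

```text
scene 1311 zmax [190. 194.] y [ 58.3 111.8 176.3] x [597.4 609.4 614.8]
 face [610.1 117.  123.3] [0.998 0.059 0.002] 916
 width span [ 22.3 141.7] w [-0.059  0.998  0.   ]
top 1045 zmax [192. 195.] y [ 59.7 115.5 175.7] x [590.4 595.3 609.7]
 face [594.2 117.6 124.5] [ 0.998  0.064 -0.002] 580
 width span [ 20.7 138.7] w [-0.064  0.998  0.   ]
scene walltop 765 551.2672119140625 -322.4313049316406 16.312458038330078 340.3620300292969 70.2843017578125 z 105.96890659922026
 tiles [ 574.1 -323.3   62.3] [-0.336 -0.942 -0.001] span [463.9 797.1] [ 0.942 -0.336] 1022
top walltop 946 548.7619018554688 -322.2333984375 16.186054229736328 340.25933837890625 70.26499938964844 z 108.24093564151485
 tiles [ 541.5 -311.6   63. ] [-0.335 -0.942 -0.002] span [456.2 786.9] [ 0.942 -0.335] 986
[[ 0.92   0.392 -0.   ]
 [ 0.392 -0.92   0.   ]
 [-0.    -0.    -1.   ]] 18.700000000000003
```

View pics/c.png

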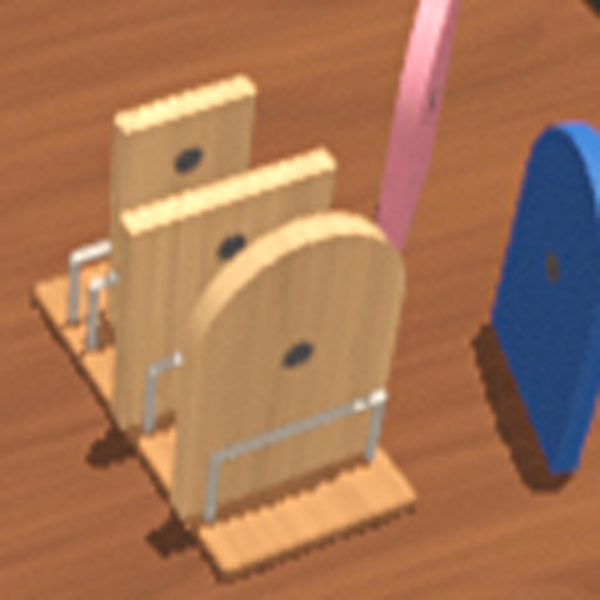

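Confirmed: the light-wood arched board, in the outermost slot, is the target. Its centre is about (602, 117.5) and its normal is at +3.5°. The tile face's middle is about (552.6, −315.3), with its normal at −109.6°. Approaching above the board now.

```bash
python3 -m creep '[0,0,0.04,0, 0,0,0.08,0, 0.357,0.6925,0.08,1.23, 0.357,0.6925,0.08,1.23, 0.357,0.6925,0.08,1.23, 0.357,0.6925,0.08,1.23, 0.357,0.6925,0.08,1.23, 0.357,0.6925,0.08,1.23, 0.357,0.6925,0.08,1.23, 0.357,0.6925,0.08,1.23]' 0.6
```

```text
t: 1.33
ee_pos: [398.2, -276.8, 303.0]
orientation: [2.394, 2.034, 0.0]
ft_force: [0.7, -0.7, -0.5]
width: 52.9
grasp_force: 0.0
```

```bash
python3 -m creep '[0.204,0.396,0,0.23, 0.204,0.396,0,0.23, 0.204,0.396,0,0.23, 0.204,0.396,0,0.23, 0.204,0.396,0,0.23, 0.204,0.396,0,0.23, 0.204,0.396,0,0.23, 0.204,0.396,0,0.23, 0.204,0.396,0,0.23, 0.204,0.396,0,0.23]'
python3 -m creep '[0.204,0.396,0,0, 0,0,0,0]' 2>&1 | head -0; true
```

```text
t: 2.17
ee_pos: [589.2, 93.9, 302.9]
orientation: [2.151, 2.289, 0.0]
ft_force: [0.3, -0.7, 0.3]
width: 52.8
grasp_force: 0.0
```

My second command there was a slip: one row out and then back, at a safe height. I'll read the state and look with the wrist camera.

```bash
python3 - <<'E'
from h import *
o=get_obs();print(o["t"],o["ee_pos"].round(1) if hasattr(o["ee_pos"],"round") else o["ee_pos"],o["qpos"])
R=cv2.Rodrigues(np.array(o["orientation"]))[0];p=np.array(o["ee_pos"]);print("y ang",np.degrees(np.arctan2(R[1,1],R[0,1])))
im,d=cams.get_image("wrist");c=cams.get_calibration("wrist");K=np.array(c["mtx"]);M=np.array(c["mount"])
v,u=np.mgrid[:384,:512]
P=np.stack([(u-K[0,2])/K[0,0]*d,(v-K[1,2])/K[1,1]*d,d],-1).reshape(-1,3)
W=((P@M[:3,:3].T+M[:3,3])@R.T+p); cv2.imwrite("pics/w1.png",im[:,:,::-1])
ok=(d.ravel()>0)&(W[:,2]>172)&(W[:,2]<205)&(W[:,0]>560)&(W[:,0]<650)&(W[:,1]>20)&(W[:,1]<220)
Q=W[ok];print(len(Q),Q.max(0).round(1),Q.min(0).round(1))
r=cv2.minAreaRect(Q[:,:2].astype(np.float32));print(r)
for z in(175,180,185):
    q=Q[abs(Q[:,2]-z)<2.5];print(z,np.percentile(q,[3,97],axis=0).round(1).tolist())
E
```

```text
2.3333 [593.3 105.  300.5] [0.15325787 0.31118406 1.60790934 0.00438972 1.22049662 0.07584523]
y ang 4.349134581478602
1540 [611.3 165.  194.2] [592.8  74.1 172. ]
((601.8572998046875, 119.69974517822266), (14.058724403381348, 91.0922622680664), 3.4936258792877197)
175 [[593.3, 75.4, 172.7], [610.0, 163.2, 177.3]]
180 [[593.4, 80.2, 177.7], [609.9, 158.2, 182.5]]
185 [[593.9, 87.1, 182.8], [609.2, 151.9, 187.3]]
```

View pics/w1.png

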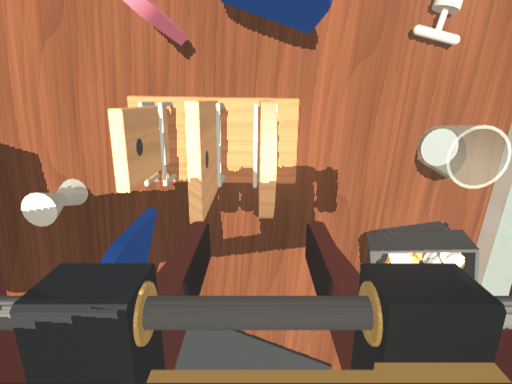

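The wrist picture shows the arched board's top edge at columns 260–276, rows 100–217, beside the two square boards. Its centre is (601.9, 119.5) and its angle is 3.5°. I'll let the arm settle before the fine approach.

```bash
python3 -m creep '[0,0,0,0, 0,0,0,0, 0,0,0,0]'; python3 -c "
from h import *
R=cv2.Rodrigues(np.array(get_obs()['orientation']))[0];print(np.degrees(np.arctan2(R[1,1],R[0,1])))"
```

```text
t: 2.63
ee_pos: [588.8, 91.5, 303.1]
orientation: [2.152, 2.288, 0.001]
ft_force: [-0.0, 0.2, 0.8]
width: 52.7
grasp_force: 0.0
3.4966954120221447
```

```bash
python3 -m creep '[0.013,0.0278,0,0, 0.013,0.0278,0,0, 0.013,0.0278,0,0, 0.013,0.0278,-0.04,0, 0.013,0.0278,-0.08,0, 0.013,0.0278,-0.11,0, 0.013,0.0278,-0.13,0, 0.013,0.0278,-0.145,0, 0.013,0.0278,-0.152,0, 0.013,0.0278,-0.152,0]' && python3 -m creep '[0,0,0,0, 0,0,0,0, 0,0,0,0, 0,0,0,0, 0,0,0,0, 0,0,0,0, 0,0,0,0, 0,0,0,0]' 0
```

```text
t: 3.47
ee_pos: [600.5, 118.6, 149.3]
orientation: [-2.151, -2.287, 0.004]
ft_force: [-0.6, -0.0, 0.5]
width: 52.6
grasp_force: 0.0
t: 4.13
ee_pos: [601.7, 119.6, 151.1]
orientation: [2.151, 2.289, 0.0]
ft_force: [-1.1, 0.0, 3.6]
width: 14.0
grasp_force: 30.0
```

```bash
python3 -m creep '[0,0,0.01,0, 0,0,0.025,0, 0,0,0.04,0, 0,0,0.06,0, 0,0,0.08,0, 0,0,0.10,0, 0,0,0.12,0, 0,0,0.13,0, 0,0,0.13,0, 0,0,0.13,0]'
```

```text
t: 4.97
ee_pos: [601.4, 119.5, 280.6]
orientation: [2.151, 2.289, 0.0]
ft_force: [0.2, -0.2, -3.2]
width: 13.6
grasp_force: 30.0
```

```bash
python3 -m creep '[-0.001,-0.01,0,0.03, -0.003,-0.035,0,0.1, -0.006,-0.07,0,0.2, -0.009,-0.105,0,0.31, -0.012,-0.14,0,0.42, -0.015,-0.175,0,0.53, -0.018,-0.21,0,0.64, -0.021,-0.245,0,0.75, -0.024,-0.28,0,0.86, -0.027,-0.31,0,0.96]' && python3 -m creep '[-0.003,-0.03,0,0.08, -0.006,-0.055,0,0.14, -0.007,-0.07,0,0.18, -0.008,-0.08,0,0.2, -0.008,-0.084,0,0.208, -0.008,-0.084,0,0.208, -0.008,-0.084,0,0.208, -0.008,-0.084,0,0.208, -0.008,-0.084,0,0.208]'
python3 - <<'E'
from h import *
o=get_obs();R=cv2.Rodrigues(np.array(o['orientation']))[0];print(np.degrees(np.arctan2(R[1,1],R[0,1])),o["qpos"])
im,d,W=cloud("scene");cv2.imwrite("pics/s3.png",cv2.resize(im[60:330,60:460,::-1],(800,540)))
p=np.array(o["ee_pos"]);n=np.array([-.336,-.942]);t=np.array([.942,-.336])
Q=W[(W[...,2]>120)&(W[...,2]<240)&(np.linalg.norm(W[...,:2]-p[:2],axis=-1)<90)]
D=Q[:,:2]-[552.6,-315.3];print(len(Q),"x",np.percentile(D@n,[2,50,98]),"y",np.percentile(D@t,[1,50,99]),"z",np.percentile(Q[:,2],[1,99]))
E
```

```text
t: 5.8
ee_pos: [573.2, -192.4, 278.7]
orientation: [-0.843, -3.023, 0.0]
ft_force: [1.5, 0.4, -3.0]
width: 13.9
grasp_force: 30.0
t: 6.55
ee_pos: [566.6, -273.5, 280.4]
orientation: [-0.532, -3.096, -0.0]
ft_force: [-0.2, -0.4, -2.1]
width: 14.1
grasp_force: 30.0
70.51243531051412 [-4.68714668e-01  3.72182032e-01  1.56689527e+00  1.35300470e-04
  1.20303885e+00 -1.69943755e+00]
712 x [-52.39933328 -51.50392746 -38.99009906] y [-56.96323166  27.96161391  63.24989985] z [139.94665729 239.33277521]
```

View pics/s3.png

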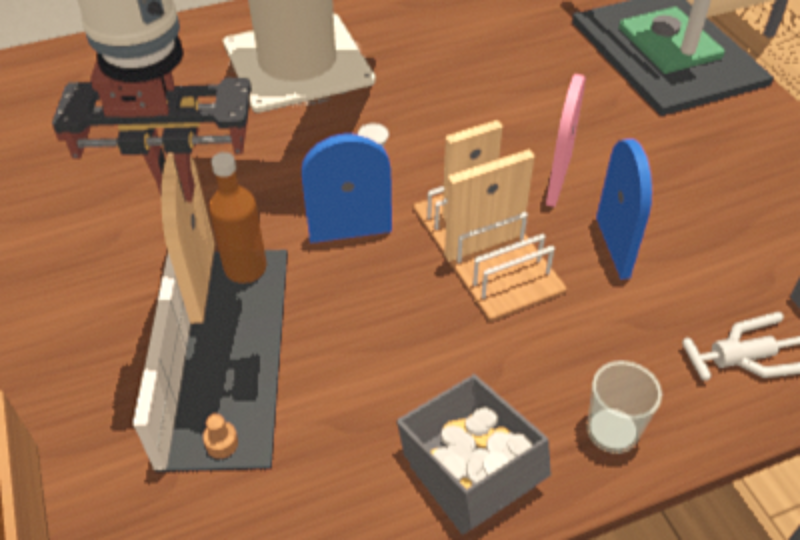

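The board (crop columns 165–210, rows 160–320) hangs over the slate, parallel to the tiles. It is about −44 mm from them and centred within 3 mm. Lowering it gently.

```bash
python3 -m creep '[0,0,-0.02,0, 0,0,-0.045,0, 0,0,-0.07,0, 0,0,-0.095,0, 0,0,-0.115,0, 0,0,-0.122,0, 0,0,-0.127,0, 0,0,-0.13,0, 0,0,-0.13,0, 0,0,-0.13,0]'; python3 -m creep '[0,0,-0.001,0, 0,0,-0.002,0, 0,0,-0.003,0, 0,0,-0.003,0]'
```

```text
t: 7.43
ee_pos: [567.4, -274.8, 151.9]
orientation: [0.532, 3.094, -0.001]
ft_force: [0.4, -0.6, -2.2]
width: 13.8
grasp_force: 30.0
t: 7.77
ee_pos: [566.6, -274.5, 147.8]
orientation: [0.533, 3.096, -0.0]
ft_force: [0.8, -0.1, -2.8]
width: 13.6
grasp_force: 30.0
```

```bash
python3 -m creep '[0,0,-0.001,0, 0,0,-0.001,0, 0,0,-0.001,0]'; python3 -m creep '[0,0,-0.001,0, 0,0,-0.001,0, 0,0,-0.001,0]'
```

```text
t: 8.02
ee_pos: [566.9, -274.7, 147.1]
orientation: [0.533, 3.095, -0.0]
ft_force: [-0.5, 0.1, 1.5]
width: 13.3
grasp_force: 30.0
t: 8.27
ee_pos: [566.9, -274.7, 147.1]
orientation: [0.533, 3.095, -0.001]
ft_force: [-2.4, 0.6, 8.8]
width: 13.8
grasp_force: 30.0
```

The board touches down at the predicted height (TCP 147). Opening to a loose cage, so the board can tip onto the leading finger and be walked back to the wall.

```bash
python3 -m creep '[0,0,0.001,0, 0,0,0.001,0, 0,0,0.001,0, 0,0,0.001,0, 0,0,0.001,0, 0,0,0.001,0]' 0.5; python3 -m creep '[-0.0015,-0.004,0.001,0, -0.003,-0.008,0.001,0, -0.004,-0.0115,0.001,0, -0.0055,-0.015,0.001,0, -0.007,-0.019,0.001,0, -0.008,-0.0225,0.001,0, -0.009,-0.025,0.001,0, -0.01,-0.028,0.001,0, -0.01,-0.028,0.001,0, -0.01,-0.028,0.001,0]'
```

```text
t: 8.77
ee_pos: [566.5, -274.4, 146.5]
orientation: [-0.533, -3.096, -0.0]
ft_force: [-0.4, 0.6, 0.9]
width: 43.4
grasp_force: 0.0
t: 9.6
ee_pos: [556.5, -302.7, 147.7]
orientation: [-0.533, -3.096, 0.0]
ft_force: [0.0, -0.4, 0.4]
width: 44.1
grasp_force: 0.1
```

```bash
cat > b.py <<'E'
from h import *
import sys
im,d,W=cloud("scene");cv2.imwrite(f"pics/{sys.argv[1]}.png",cv2.resize(im[60:250,100:300,::-1],(600,570)))
n=np.array([-.336,-.942]);t=np.array([.942,-.336])
D=W[...,:2]-[552.6,-315.3];x=D@n;y=D@t;z=W[...,2]
im=im.astype(int)
wood=(im[...,0]-im[...,2]>25)&(im[...,0]>150)&(abs(y)<75)&(x>-90)&(x<45)&(z>15)&(z<200)
X,Y,Z=x[wood],y[wood],z[wood];print(len(X),"y",np.percentile(Y,[1,99]).round(1),"z",np.percentile(Z,[1,99]).round(1))
f=abs(Y)<90
for _ in range(6):
    k,*_=np.linalg.lstsq(np.c_[Y[f],Z[f]-8,np.ones(f.sum())],X[f],rcond=None)
    r=X-np.c_[Y,Z-8,np.ones(len(Y))]@k;f=abs(r)<4
print("tilt",np.degrees(np.arctan(k[1])).round(1),"yaw",np.degrees(np.arctan(k[0])).round(1),"front foot x",k[2].round(1),f.sum(),get_obs()["t"])
E
python3 b.py s4
```

```text
1887 y [-53.3  71.6] z [ 17.3 182.9]
tilt 14.3 yaw 0.9 front foot x -50.1 1386 9.65
```

The board now leans 14° on the leading finger and its foot hasn't slipped. Continuing to the wall.

```bash
python3 -m creep '[-0.001,-0.003,0,0, -0.002,-0.006,0,0, -0.003,-0.009,0,0, -0.004,-0.012,0,0, -0.0055,-0.0155,0,0, -0.007,-0.019,0,0, -0.008,-0.0225,0,0, -0.009,-0.0255,0,0, -0.009,-0.0255,0,0, -0.009,-0.0255,0,0]' && python3 -m creep '[0,0,0,0, 0,0,0,0, 0,0,0,0, 0,0,0,0, 0,0,0,0]' 0.75 && python3 b.py s5
```

```text
t: 10.48
ee_pos: [547.5, -328.2, 147.6]
orientation: [-0.533, -3.096, -0.0]
ft_force: [-0.0, 0.5, -0.6]
width: 43.7
grasp_force: 0.0
t: 10.9
ee_pos: [547.6, -327.8, 147.7]
orientation: [0.532, 3.096, -0.0]
ft_force: [-0.8, 0.5, -0.3]
width: 65.6
grasp_force: 0.0
2036 y [-54.8  72.1] z [ 17.1 178.2]
tilt 20.1 yaw 0.2 front foot x -50.5 1596 10.95
```

View pics/s5.png

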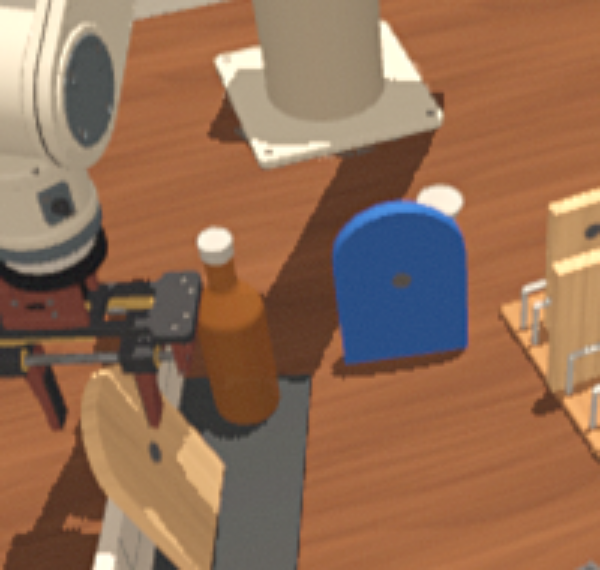

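The board leans at 20.1° with the fingers on either side of it and clear. Retreating straight up.

```bash
python3 -m creep '[0,0,0.01,0, 0,0,0.025,0, 0,0,0.045,0, 0,0,0.07,0, 0,0,0.10,0, 0,0,0.13,0, 0,0,0.16,0, 0,0,0.18,0, 0,0,0.18,0, 0,0,0.18,0]' && python3 b.py s6
```

```text
t: 11.78
ee_pos: [548.0, -328.2, 329.5]
orientation: [0.532, 3.093, -0.002]
ft_force: [-1.0, 0.4, 0.2]
width: 65.8
grasp_force: 0.0
2170 y [-55.2  71.3] z [ 17.  177.5]
tilt 20.1 yaw 0.3 front foot x -50.5 1735 11.8333
```

View pics/s6.png

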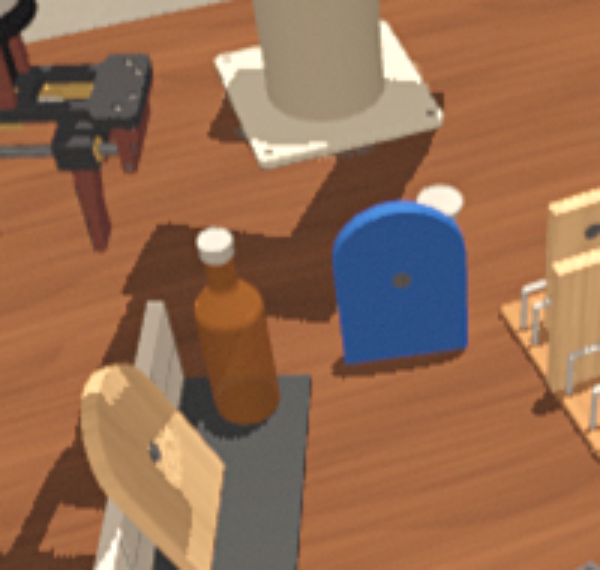

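The board leans on the upstand unchanged at 20.1°, the gripper is well clear above it, and the other boards are still in the rack. Handing in.

```bash
python3 -m creep '[0,0,0,0, 0,0,0,0, 0,0,0,0]' >/dev/null; python3 -c "
from workcell import ticket;print(ticket.close_job())"
```

```text
the job is handed in; nothing more can be done
None
```

The arched board leans on the upstand at about 20°, square to the tiles and within about 1 cm of centre by the camera; the other two boards are still in the rack, the gripper is clear, and the job is handed in with no verdict returned.

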